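# Brighten the bedside lamp by stroking its touch dimmer

## Robot

A 7-joint arm with a two-finger parallel gripper is mounted at the origin on the work surface. World frame = base frame: x ahead of the robot, y to its left, z up, the work surface at z = 0. Lengths are in m, angles in rad, forces in N, time in s.
With the tool pointing down it reaches from about 0.425 to 0.875 m from the base axis. Payload 8.4 kg.
Tool frame: the origin (TCP) lies at the very end of the fingers, on their centre line; the grasp point (between the pads) lies 19 mm behind it; z points along the fingers, y is the direction in which the jaws open and shut (so a half turn about z gives the same grasp; the last joint's range is limited). The gripper opens to 87 mm and grips with 3 to 60 N. Pads are 19 mm wide; open, the fingers measure 117 mm over their backs; the gripper's body (75 mm by 190 mm) begins 51 mm behind the grasp point.
Start: joints at [1.216, 0.333, 0.04, 1.465, -0.013, 1.343, -0.059], TCP at [0.164, -0.629, 0.223] pointing down, gripper open.
Joint ranges: [-2.58, 2.58], [-0.38, 2.09], [-1.3, 1.39], [0.25, 2.4], [-1.5, 4.64], [0.08, 2.09], [-2.65, 2.65]. Speed limits (rad/s): [2.22, 2.22, 2.79, 2.79, 3.14, 3.14, 3.14].

## Interface

Orientations are given as a rotation vector (axis times angle).
In Python, from plant import bot gives the robot as it stands.
- The arm moves only by the tool step_arm, never from a script. Its argument "motion" is a list of rows, each a list of 3 entries, a list of its own where there are three numbers: the shift along the tool's x, y, z in mm, then the turn, a rotation vector about the tool's x, y, z in rad, then the opening, from -1 (shut) to 1 (fully open). A call has 1 to 10 rows; each row shifts and turns the commanded pose from where the row before left it, along the tool's axes as they then stand; what a row does not reach is not made up. A row lasts 1/10 s, in which the tool goes at most 50 mm and 8.59 degrees, less where a joint would pass 70% of its speed; a pose out of reach is approached as far as the arm can. A call with a gripper value outside its range is refused whole. The fingers move at their own pace and stop on an object; the grip force is fixed at half the most. Time passes only in rows, so rows that do not move let the fingers close. It gives the time, the measured TCP pose, the force and the opening at its end, in the units of the state.
- bot.observe(): the state, without advancing time (a new reading comes with each control period).
- bot.capture(name): name is "side" or "top" or "wrist"; returns the picture (480x640x3 uint8, blue, green, red); there is no depth.
- bot.camera_params(name): a dict with "fx", "fy", "cx", "cy" (pixels), "camera_from_world" (4x4, takes a point from world to camera coordinates). Camera axes: x right, y up, looking along -z (the intrinsics and any distortion apply to the point x, -y, -z); pixel columns grow to the right and rows downward; lengths in m; the calibration is good to about 2 mm. A picture is of the moment at which its call begins: read the wrist's pose just before it. camera_params takes no time and is no camera call; for the wrist camera it gives the pose at the moment of the call.
- bot.close_job(): hands the job in, once; it reports no verdict.
The state is a dict: "clock": time; "joint_pos": joint angles; "joint_vel": joint speeds; "joint_efforts": joint torques, N m; "tool_pos": TCP position; "eef_rot": TCP orientation; "contact_force": force on the tool from outside, world axes, zero at the start; "ft_torque": the same for the moment, N m; "gripper_width": finger opening in m.
Only numpy, scipy, OpenCV 4.12 (cv2) and the standard library are available. Lean on these libraries where they do the work, as an engineer would, in place of code of your own. Each camera call takes 0.05 s, during which the arm holds its last target.

## Task

Turn the bedside lamp up: with the closed fingertips, stroke along the curved touch strip of its crescent-shaped dimmer, starting on the smallest dot at the blue end and passing over every dot in order to the largest at the yellow end, pressing the sprung strip lightly down all the way and never lifting off in between. Finish with the fingertips still resting on the largest dot, holding the strip lightly pressed. Do not shift or pick up the dimmer, and leave the other things on the stool where they are.

Things in the scene. Friction and masses are not known exactly. Their poses are not given: they have to be found in the camera images.
- stool: low square stool with woven cane top, 460 x 460 mm, fixed; flat top 120 mm above the work surface. Origin: centre of its underside, on the work surface; its axes run along its sides, z up.
- dimmer: loose crescent-shaped lamp dimmer, 0.46 kg, on the stool at any yaw: grey base 10 mm high, 36 mm wide; above it a level sprung strip 24 mm wide, 5 mm thick, blue (-x end) to yellow (+x end), top 27 mm above the stool. Origin: centre of the underside, z up. The strip's middle line is an arc of 85 mm radius about (0, -66 mm), bulging to +y, ending 20 mm past the outer dots.
- strip (a joint): how far the touch strip is pushed straight down, in m: 0 at rest, 0.008 at its stop. The whole strip moves down as one. It starts to give at about 1 N, takes about 2.6 N halfway and 4.2 N at the stop. A press of 2 to 6 mm is a good light press; under 1 mm the strip does not count as pressed, and more than 15 N on it is too hard.
- dot1 (a point): centre of the smallest dot (black disc, 4 mm wide) on the top face of the strip, dot 1 of 7; neighbouring dots are 28 mm apart along the arc. It goes down with the strip. The stroke is judged by the point midway between the two fingertips, with the fingers pointing down: it should pass within about 10 mm of each dot.
- dot2 (a point): centre of the second dot (black disc, 6 mm wide) on the top face of the strip, dot 2 of 7; neighbouring dots are 28 mm apart along the arc. It goes down with the strip.
- dot3 (a point): centre of the third dot (black disc, 9 mm wide) on the top face of the strip, dot 3 of 7; neighbouring dots are 28 mm apart along the arc. It goes down with the strip.
- dot4 (a point): centre of the fourth (middle) dot (black disc, 11 mm wide) on the top face of the strip, dot 4 of 7; neighbouring dots are 28 mm apart along the arc. It goes down with the strip.
- dot5 (a point): centre of the fifth dot (black disc, 14 mm wide) on the top face of the strip, dot 5 of 7; neighbouring dots are 28 mm apart along the arc. It goes down with the strip.
- dot6 (a point): centre of the sixth dot (black disc, 16 mm wide) on the top face of the strip, dot 6 of 7; neighbouring dots are 28 mm apart along the arc. It goes down with the strip.
- dot7 (a point): centre of the largest dot (black disc, 18 mm wide) on the top face of the strip, dot 7 of 7; neighbouring dots are 28 mm apart along the arc. It goes down with the strip.
- lamp: red plastic clamp-on reading lamp, clamped on the stool's right-hand edge (seen from the robot), fixed; its neck and shade lean outwards over the mattress, up to 190 mm above the stool top. Origin: at the stool's edge, at the height of the stool top.
- glass: steel drinking glass, 72 mm wide at the rim, 90 mm tall, loose. Origin: centre of its underside.
- bowl: green ceramic bowl of hair pins, 92 mm wide, 45 mm tall, loose. Origin: centre of its underside.
- holder: open wooden spectacle holder, 58 x 74 mm foot, 89 mm tall with the spectacles in it, loose. Origin: centre of its underside.
- jar: small round cream jar with blue lid, 60 mm wide, 50 mm tall, loose. Origin: centre of its underside.
- tube: yellow tube-shaped plastic box with snap lid, lying down, 140 mm long, 43 mm thick, loose. Origin: middle of its underside.
Mind the look-alikes: they are no part of the job. Several things have the shape of the dimmer; the one meant has the colours described above.

How it is judged:
On the way, in this order (a step that is already met when the one before it is completed fails the run):
1. the fingertips press the strip lightly at the smallest dot (value of joint strip above 0.001 m and contact force between the fingers and dimmer above 0.2 N and horizontal distance between the grasp point and dot1 below 0.0135 m).
2. the fingertips press the strip lightly at the second dot (value of joint strip above 0.001 m and contact force between the fingers and dimmer above 0.2 N and horizontal distance between the grasp point and dot2 below 0.0135 m).
3. the fingertips press the strip lightly at the third dot (value of joint strip above 0.001 m and contact force between the fingers and dimmer above 0.2 N and horizontal distance between the grasp point and dot3 below 0.0135 m).
4. the fingertips press the strip lightly at the fourth (middle) dot (value of joint strip above 0.001 m and contact force between the fingers and dimmer above 0.2 N and horizontal distance between the grasp point and dot4 below 0.0135 m).
5. the fingertips press the strip lightly at the fifth dot (value of joint strip above 0.001 m and contact force between the fingers and dimmer above 0.2 N and horizontal distance between the grasp point and dot5 below 0.0135 m).
6. the fingertips press the strip lightly at the sixth dot (value of joint strip above 0.001 m and contact force between the fingers and dimmer above 0.2 N and horizontal distance between the grasp point and dot6 below 0.0135 m).
7. the fingertips press the strip lightly at the largest dot (value of joint strip above 0.001 m and contact force between the fingers and dimmer above 0.2 N and horizontal distance between the grasp point and dot7 below 0.0135 m).
At the end, for the whole second after the job is handed in: The fingertips rest within 13.5 mm (sideways) of the largest dot with the strip held at least 1 mm down under 0.2 to 15 N, the dimmer at rest and, like the other things, within 15 mm of where it was (all of step 7 and contact force between the fingers and dimmer below 15 N and distance of each of dimmer, glass, bowl, holder, jar, tube from where it was at the start of the episode below 0.015 m and linear speed of dimmer below 0.01 m/s); the arm keeps its last pose, push and grip.
It fails at once if the fingertips lift off the strip between its first and last dots, or come down low over that part without pressing it (value of joint strip below 0.0004 m and z of the grasp point in the frame of dimmer below 0.062 m and (horizontal distance between the grasp point and dot2 below 0.0135 m or horizontal distance between the grasp point and dot3 below 0.0135 m or horizontal distance between the grasp point and dot4 below 0.0135 m or horizontal distance between the grasp point and dot5 below 0.0135 m or horizontal distance between the grasp point and dot6 below 0.0135 m)).
It fails at once if the strip is pressed harder than 15 N (contact force between the fingers and dimmer above 15 N).
It fails at once if the dimmer is shifted by more than 15 mm, lifted or tipped (distance of dimmer from where it was at the start of the episode above 0.015 m or height (world z) of dimmer above 0.127 m or angle between dimmer's own z axis and vertical above 0.1 rad).
It fails at once if another thing on the stool is moved by more than 15 mm, or tipped (distance of any of glass, bowl, holder, jar, tube from where it was at the start of the episode above 0.015 m or angle between any of glass, bowl, holder, jar, tube's own z axis and vertical above 0.3 rad).
It also fails if it takes over 40 s, if anything falls off the work surface, if the arm or the gripper's body presses on something with over 40 N, if the wrist force passes 120 N, or if a joint passes its speed limit or range.

## Working session

There is one attempt and no reset: what is moved stays moved. The work goes in short steps, Python scripts to look and compute and a tool call to move; the robot and the scene stay as the last step left them, time stands still between calls to the robot, and variables do not carry over. Pictures are saved under pics/ and viewed, and the job is handed in when it is done.

Besides the shell and the picture viewer there is one more tool, called after "Call:" as a command line: name --argument value ..., lists and objects as JSON in quotes. step_arm: Moves the arm, as the interface text tells. Its arguments: {"type":"object","properties":{"motion":{"type":"array"}},"required":["motion"]}

```bash
ls; mkdir -p pics
python3 - <<'E'
from plant import bot
import cv2
print(bot.observe())
for n in ["top","side","wrist"]:
    p=bot.camera_params(n); print(n,p)
    cv2.imwrite(f"pics/{n}0.png",bot.capture(n))
E
```

```text
pics
{'clock': 0.0, 'joint_pos': array([ 1.21579095,  0.33391254,  0.03985325,  1.46626316, -0.01340378,
        1.34326223, -0.0584849 ]), 'joint_vel': array([ 0.0001805 , -0.00032871, -0.00142883, -0.00063733,  0.00082612,
        0.00025982, -0.00060999]), 'joint_efforts': array([ 6.88455420e-04, -6.56376314e+01,  1.33583050e+00, -4.03809106e+01,
       -5.96008636e-02,  4.48281714e-02,  1.94837380e-04]), 'tool_pos': array([ 0.16433733, -0.62841402,  0.22166188]), 'eef_rot': array([-3.11438896e+00, -4.00551379e-01,  4.67282923e-04]), 'contact_force': array([ 0.63804588,  0.13263107, -0.09635841]), 'ft_torque': array([ 0.04809307,  0.0254834 , -0.02753697]), 'gripper_width': 0.08688613554470291}
top {'fx': 582.864590805185, 'fy': 582.864590805185, 'cx': 320.0890079141773, 'cy': 235.51969768403242, 'camera_from_world': array([[ 1.95386567e-02, -9.99809102e-01, -1.76455956e-05,
         3.57121926e-02],
       [ 9.93500236e-01,  1.94133868e-02,  1.12162392e-01,
        -4.77742394e-01],
       [-1.12140638e-01, -2.20903337e-03,  9.93689890e-01,
        -1.57558185e+00],
       [ 0.00000000e+00,  0.00000000e+00,  0.00000000e+00,
         1.00000000e+00]])}
side {'fx': 512.5947637513651, 'fy': 512.5947637513651, 'cx': 323.9468565104567, 'cy': 239.31690032861022, 'camera_from_world': array([[ 0.97973974, -0.1991207 , -0.02147051, -0.46479711],
       [ 0.14466679,  0.62949137,  0.76342134, -0.17237999],
       [-0.13849749, -0.75106029,  0.64554386, -1.04813072],
       [ 0.        ,  0.        ,  0.        ,  1.        ]])}
wrist {'fx': 345.8337277464648, 'fy': 345.8337277464648, 'cx': 318.28811216441926, 'cy': 240.89538660152846, 'camera_from_world': array([[ 0.25194553, -0.96773923, -0.00205513, -0.65015562],
       [ 0.92424564,  0.24125064, -0.29591911,  0.03565144],
       [ 0.28686833,  0.07265605,  0.95521079, -0.39279427],
       [ 0.        ,  0.        ,  0.        ,  1.        ]])}
```

View pics/top0.png

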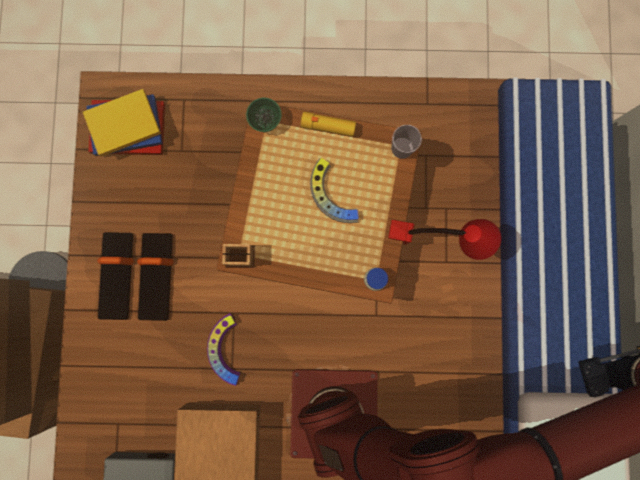

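View pics/side0.png

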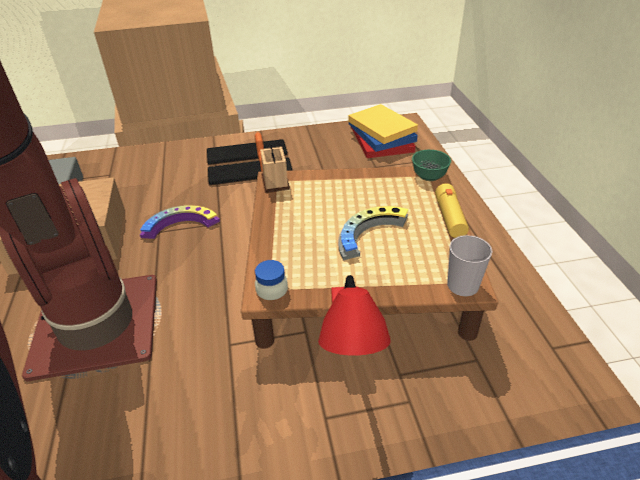

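View pics/wrist0.png

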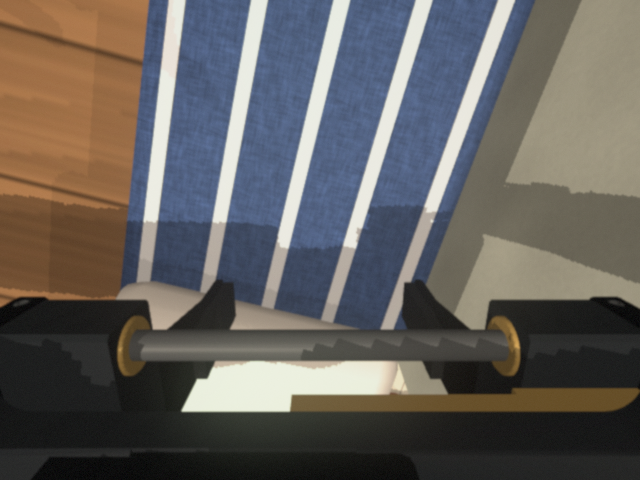

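The dimmer look-alikes in the top view are A, on the stool at about (332,190), with a grey base and black dots, and B, on the floor board at about (222,350), with a purple base and purple dots. The yellow tube at (328,124) only shares a colour. The description fits A, so I'll check it in a close crop and measure the dots in both views.

Run:
```python
import cv2,numpy as np
a=cv2.imread("pics/top0.png")[145:235,295:375]; b=cv2.imread("pics/side0.png")[195:265,330:420]
a=cv2.resize(a,(400,450),interpolation=cv2.INTER_CUBIC); b=cv2.resize(b,(400,311),interpolation=cv2.INTER_CUBIC)
c=np.zeros((450,800,3),np.uint8); c[:,:400]=a; c[:311,400:]=b
cv2.imwrite("pics/crop0.png",c)
```

```text
(no output)
```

View pics/crop0.png

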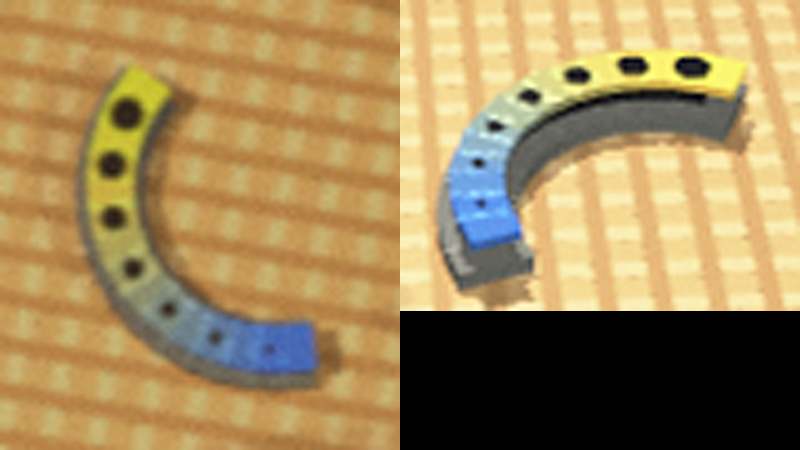

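The crop confirms A: grey base, black dots growing from blue to yellow. Dots 1 to 7 run from about (349,215) to (320,167) in the top view. Next I triangulate them with dark-centroid refinement.

```bash
cat > h.py <<'E'
import numpy as np,cv2
def P(p):
    K=np.array([[p['fx'],0,p['cx']],[0,p['fy'],p['cy']],[0,0,1]])
    return K@np.diag([1,-1,-1])@p['camera_from_world'][:3]
def ray_plane(p,uv,z):
    M=P(p); H=M[:,[0,1,3]].copy(); H[:,2]+=M[:,2]*z
    q=np.linalg.solve(H,np.c_[uv,np.ones(len(uv))].T); return (q[:2]/q[2]).T
def refine(img,uv,rads):
    g=cv2.resize(img.max(2),None,fx=8,fy=8,interpolation=cv2.INTER_CUBIC).astype(float)
    out=[]
    for (u,v),r in zip(uv,rads):
        for it in range(4):
            yy,xx=np.mgrid[:g.shape[0],:g.shape[1]]; x=(xx+.5)/8-.5;y=(yy+.5)/8-.5
            m=(x-u)**2+(y-v)**2<r*r
            bg=np.percentile(g[m],85); w=np.clip(bg-10-g[m],0,None)
            if w.sum()==0: break
            u=(x[m]*w).sum()/w.sum(); v=(y[m]*w).sum()/w.sum()
        out.append((u,v))
    return np.array(out)
E
python3 - <<'E'
from h import *
from plant import bot
from scipy.optimize import least_squares
pt,ps=bot.camera_params("top"),bot.camera_params("side")
t=np.array([(269,349),(215,338),(169,309),(133,268),(113,217),(112,165),(125,113)],float)
s=np.array([(481,203),(479,163),(495,126),(530,97),(577,76),(633,66),(692,67)],float)
t0=(t+.5)/5-.5+[295,145]; s0=(s-[400,0]+.5)/4.444-.5+[330,195]
rad=[2.5,2.5,3,3.5,4,4,4]
T=refine(cv2.imread("pics/top0.png"),t0,rad); S=refine(cv2.imread("pics/side0.png"),s0,[2.5,2.5,3,3,3.5,4,4.5])
print((T-t0).round(2).tolist(),(S-s0).round(2).tolist())
X=cv2.triangulatePoints(P(pt),P(ps),T.T,S.T); X=(X[:3]/X[3]).T
print(X.round(4))
z=.147
for nm,p,U in (("top",pt,T),("side",ps,S)):
    q=ray_plane(p,U,z); print(nm,q.round(4).tolist())
    
def model(v):
    th=v[2]; k=np.arange(-3,4)*28/85; l=np.c_[85*np.sin(k),85*np.cos(k)-66]/1000
    R=np.array([[np.cos(th),-np.sin(th)],[np.sin(th),np.cos(th)]]); return l@R.T+v[:2]
qt,qs=ray_plane(pt,T,z),ray_plane(ps,S,z)
for nm,q in (("top",qt),("side",qs),("mean",(qt+qs)/2)):
    f=least_squares(lambda v:(model(v)-q).ravel(),[*q.mean(0),2.0 if 1 else 0]); print(nm,f.x.round(4),np.abs(f.fun).max().round(4),model(f.x).round(4).tolist())
E
```

```text
[[-0.03, 0.03], [-0.01, -0.19], [-0.12, -0.0], [-0.06, 0.08], [0.08, 0.24], [-0.09, -0.05], [0.31, 0.15]] [[-0.1, 0.04], [-0.16, -0.03], [-0.16, 0.04], [-0.06, -0.15], [-0.01, -0.15], [-0.14, -0.14], [-0.07, 0.01]]
[[ 0.5194 -0.0264  0.1464]
 [ 0.5251  0.0012  0.1464]
 [ 0.5388  0.0253  0.1465]
 [ 0.5599  0.0439  0.146 ]
 [ 0.5857  0.0543  0.1462]
 [ 0.6135  0.0558  0.1463]
 [ 0.6405  0.0487  0.1459]]
top [[0.519, -0.0263], [0.5247, 0.0013], [0.5387, 0.0253], [0.5594, 0.044], [0.5853, 0.0543], [0.6132, 0.0559], [0.6401, 0.0487]]
side [[0.5197, -0.0271], [0.5253, 0.0005], [0.5387, 0.0247], [0.5601, 0.0427], [0.5858, 0.0534], [0.6134, 0.0549], [0.6402, 0.0473]]
top [0.5695 0.0276 0.5539] 0.0003 [[0.5193, -0.0261], [0.5246, 0.0012], [0.5385, 0.0254], [0.5595, 0.0437], [0.5853, 0.0543], [0.6131, 0.056], [0.64, 0.0486]]
side [0.5699 0.0266 0.5526] 0.0003 [[0.5196, -0.027], [0.525, 0.0003], [0.5389, 0.0245], [0.5599, 0.0428], [0.5857, 0.0533], [0.6136, 0.055], [0.6404, 0.0475]]
mean [0.5697 0.0271 0.5532] 0.0002 [[0.5194, -0.0266], [0.5248, 0.0008], [0.5387, 0.0249], [0.5597, 0.0433], [0.5855, 0.0538], [0.6133, 0.0555], [0.6402, 0.048]]
```

Both views agree to within 1 mm (fit residual 0.3 mm), with the strip top at z ≈ 0.1465. Next I close the fingers, rise clear of the lamp, then swing round.

Call:
step_arm --motion '[[[0,0,-45],[0,0,0],-1],[[0,0,-50],[0,0,0],-1],[[0,0,-50],[0,0,0],-1],[[0,0,-50],[0,0,0],-1],[[45,-5,0],[0,0,-0.07],-1],[[45,-5,0],[0,0,-0.07],-1],[[45,-5,0],[0,0,-0.07],-1],[[45,-5,0],[0,0,-0.07],-1]]'

```text
clock: 0.95
tool_pos: [0.3268, -0.5459, 0.417]
eef_rot: [-3.028, -0.835, 0.0]
contact_force: [0.8, -0.4, 0.3]
gripper_width: 0.0306
```

Call:
step_arm --motion '[[[44,-8,0],[0,0,-0.07],-1],[[44,-8,0],[0,0,-0.07],-1],[[44,-8,0],[0,0,-0.07],-1],[[43,-8,0],[0,0,-0.07],-1],[[42,-8,0],[0,0,-0.07],-1],[[42,-8,0],[0,0,-0.07],-1],[[40,-8,0],[0,0,-0.07],-1],[[40,-8,0],[0,0,-0.07],-1],[[40,-8,0],[0,0,-0.07],-1],[[40,-8,0],[0,0,-0.07],-1]]'

```text
clock: 1.95
tool_pos: [0.5398, -0.1869, 0.4171]
eef_rot: [-2.557, -1.823, 0.001]
contact_force: [0.2, -0.1, 0.4]
gripper_width: 0.0005
```

```bash
cat > go.py <<'E'
# shift from the present measured pose to a world TCP target, in tool axes (mm), and turns to vertical
import sys,numpy as np
from plant import bot
from scipy.spatial.transform import Rotation as Ro
o=bot.observe(); R=Ro.from_rotvec(o['eef_rot']); t=np.array(list(map(float,sys.argv[1:4])))
print(o['clock'],o['tool_pos'].round(4),"yaw x",np.degrees(np.arctan2(R.as_matrix()[1,0],R.as_matrix()[0,0])).round(2),"z",R.as_matrix()[:,2].round(4),o['contact_force'].round(2),o['gripper_width'],o['joint_pos'].round(2))
print("mm",(R.inv().apply(t-o['tool_pos'])*1000).round(1))
E
python3 go.py 0.5194 -0.0266 0.20
```

```text
1.95 [ 0.5398 -0.1869  0.4171] yaw x 70.98 z [-6.e-04  3.e-04 -1.e+00] [ 0.23 -0.06  0.38] 0.00046802258899035395 [ 0.58  0.17 -0.39  1.29  0.06  1.7  -0.13]
mm [144.9 -71.4 217.2]
```

Call:
step_arm --motion '[[[40,-14,0],[0,0,-0.083],-1],[[40,-11,0],[0,0,-0.083],-1],[[40,-8,0],[0,0,-0.083],-1],[[40,-4,0],[0,0,-0.083],-1],[[0,0,40],[0,0,0],-1],[[0,0,0],[0,0,0],-1]]'

```text
clock: 2.55
tool_pos: [0.535, -0.023, 0.3732]
eef_rot: [-2.219, -2.217, 0.008]
contact_force: [-0.5, -1.2, -0.5]
gripper_width: 0.0005
```

```bash
python3 go.py 0.5194 -0.0266 0.20
```

```text
2.55 [ 0.535  -0.023   0.3732] yaw x 89.95 z [-7.2e-03 -1.0e-04 -1.0e+00] [-0.49 -1.21 -0.52] 0.0004589371552471946 [ 0.44  0.1  -0.53  1.45  0.05  1.61 -0.08]
mm [ -3.6 -14.4 173.3]
```

Call:
step_arm --motion '[[[-3.6,-14.4,30],[0,0,0],-1],[[0,0,45],[0,0,0],-1],[[0,0,45],[0,0,0],-1],[[0,0,40],[0,0,0],-1],[[0,0,0],[0,0,0],-1],[[0,0,0],[0,0,0],-1]]'

```text
clock: 3.15
tool_pos: [0.5232, -0.0282, 0.2192]
eef_rot: [-2.227, -2.216, -0.0]
contact_force: [1.0, 0.2, 0.8]
gripper_width: 0.0005
```

```bash
python3 go.py 0.5194 -0.0266 0.1555
python3 - <<'E'
from plant import bot
import cv2
for n in ["wrist","side","top"]:
    cv2.imwrite(f"pics/{n}1.png",bot.capture(n))
E
```

```text
3.15 [ 0.5232 -0.0282  0.2192] yaw x 89.73 z [ 1.e-04  1.e-04 -1.e+00] [1.04 0.15 0.84] 0.000505460783134079 [ 0.46  0.11 -0.53  1.75  0.06  1.29 -0.08]
mm [ 1.6 -3.8 63.7]
```

View pics/wrist1.png

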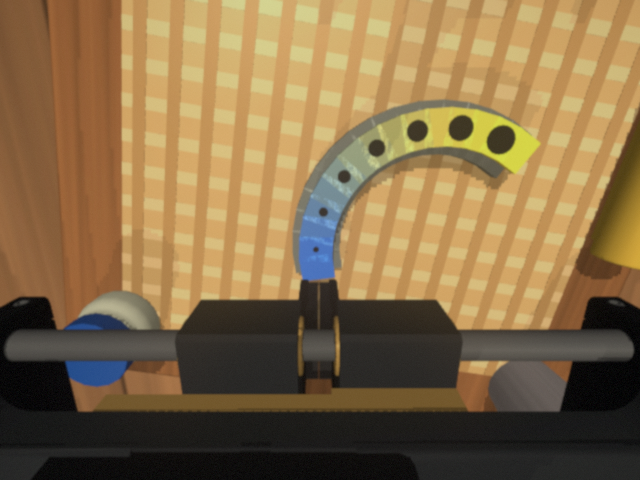

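View pics/side1.png

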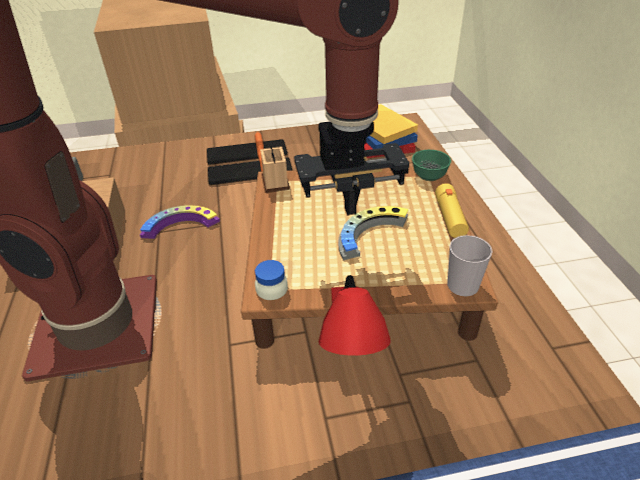

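The wrist view shows blue-end dot 1 at about (316,249) and the largest dot 7 at (501,139), and nothing under the fingers' path. I'll cross-check the dots in this view, then compute the move.

```bash
python3 - <<'E'
from h import *
from plant import bot
p=bot.camera_params("wrist")
u0=[(316,249),(323,212),(344,177),(377,148),(418,131),(461,128),(501,139)]
U=refine(cv2.imread("pics/wrist1.png"),u0,[4,5,8,10,13,15,17])
print(U.round(1).tolist()); print(ray_plane(p,U,.1465).round(4).tolist())
E
python3 go.py 0.5194 -0.0266 0.1555
```

```text
[[315.5, 249.1], [322.9, 211.6], [343.8, 176.2], [376.2, 147.6], [417.0, 130.5], [460.5, 127.6], [500.6, 139.4]]
[[0.5226, -0.0265], [0.528, 0.001], [0.5421, 0.0255], [0.5632, 0.044], [0.5894, 0.0547], [0.6176, 0.0564], [0.6449, 0.0489]]
3.3 [ 0.5243 -0.0276  0.2205] yaw x 89.79 z [ 3.9e-03 -3.0e-04 -1.0e+00] [ 0.24 -0.23  0.5 ] 0.00026707654636762344 [ 0.46  0.11 -0.53  1.75  0.06  1.29 -0.08]
mm [ 1.  -5.1 64.9]
```

Call:
step_arm --motion '[[[1,-3,30],[0,0,0],-1],[[0,0,25],[0,0,0],-1],[[0,0,5],[0,0,0],-1],[[0,0,0],[0,0,0],-1],[[0,0,0],[0,0,0],-1]]'

```text
clock: 3.8
tool_pos: [0.5208, -0.0263, 0.1595]
eef_rot: [2.224, 2.217, 0.002]
contact_force: [-0.2, -0.0, 0.2]
gripper_width: 0.0005
```

```bash
python3 go.py 0.521 -0.0266 0.1465
python3 - <<'E'
from plant import bot
import cv2
im=bot.capture("side"); cv2.imwrite("pics/side2.png",cv2.resize(im[150:290,290:450],(800,600) if 0 else (640,560),interpolation=cv2.INTER_CUBIC))
E
python3 go.py 0.521 -0.0266 0.1465
```

```text
3.8 [ 0.5208 -0.0263  0.1595] yaw x 89.82 z [ 2.4e-03 -2.0e-04 -1.0e+00] [-0.18 -0.04  0.23] 0.0004973425856278789 [ 0.45  0.15 -0.53  1.84  0.09  1.17 -0.11]
mm [-0.3  0.2 13. ]
3.85 [ 0.5208 -0.0263  0.1594] yaw x 89.82 z [ 2.6e-03 -2.0e-04 -1.0e+00] [ 0.95  0.6  -0.01] 0.0005333442251501285 [ 0.45  0.15 -0.53  1.84  0.09  1.17 -0.11]
mm [-0.3  0.1 12.9]
```

View pics/side2.png

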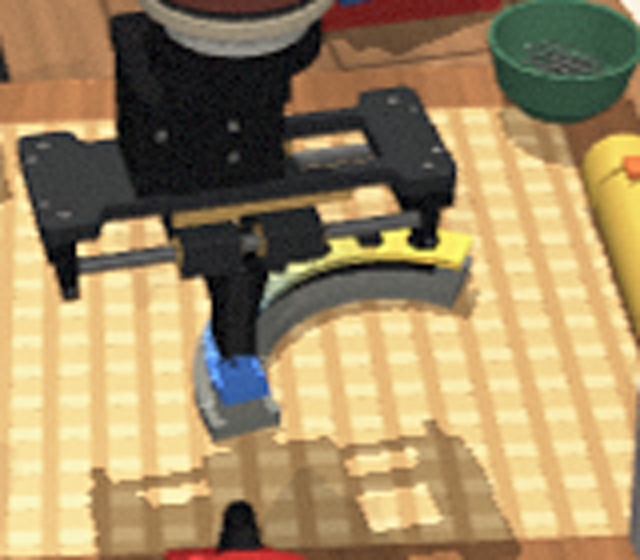

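The side crop shows the fingertips just above the blue end at about (240,355), clear all round. Now I press slowly.

Call:
step_arm --motion '[[[0,0,5],[0,0,0],-1],[[0,0,4],[0,0,0],-1],[[0,0,2],[0,0,0],-1],[[0,0,1.5],[0,0,0],-1],[[0,0,1.5],[0,0,0],-1],[[0,0,0],[0,0,0],-1],[[0,0,0],[0,0,0],-1]]'

```text
clock: 4.55
tool_pos: [0.5197, -0.0264, 0.1437]
eef_rot: [2.225, 2.218, -0.0]
contact_force: [-0.8, -0.0, 2.5]
gripper_width: 0.0005
```

```bash
python3 go.py 0.521 -0.0266 0.1425
```

```text
4.55 [ 0.5197 -0.0264  0.1437] yaw x 89.83 z [ 1.e-04 -1.e-04 -1.e+00] [-0.76 -0.03  2.49] 0.0005012258245272681 [ 0.45  0.17 -0.53  1.86  0.09  1.14 -0.12]
mm [-0.2  1.3  1.2]
```

Call:
step_arm --motion '[[[0,0,1],[0,0,0],-1],[[0,0,0],[0,0,0],-1],[[0,0,0],[0,0,0],-1]]'

```text
clock: 4.85
tool_pos: [0.5197, -0.0264, 0.1426]
eef_rot: [2.225, 2.218, 0.0]
contact_force: [-1.4, -1.1, 2.6]
gripper_width: 0.0007
```

Call:
step_arm --motion '[[[0,0,0],[0,0,0],-1]]'

```text
clock: 4.95
tool_pos: [0.5197, -0.0264, 0.1426]
eef_rot: [2.225, 2.218, 0.0]
contact_force: [-0.3, -1.1, 3.1]
gripper_width: 0.0005
```

Call:
step_arm --motion '[[[0,0,0],[0,0,0],-1]]'

```text
clock: 5.05
tool_pos: [0.5197, -0.0263, 0.1426]
eef_rot: [2.225, 2.218, 0.0]
contact_force: [-0.2, -0.6, 2.7]
gripper_width: 0.0005
```

```bash
python3 go.py 0.5255 0.0008 0.1425
python3 - <<'E'
from h import *
def m(v,n):
    k=np.linspace(-3,3,n)*28/85; th=v[2]; l=np.c_[85*np.sin(k),85*np.cos(k)-66]
    return l@np.array([[np.cos(th),-np.sin(th)],[np.sin(th),np.cos(th)]]).T
p=m([0,0,.5532],19); d=np.diff(p,axis=0)
print("tool x(=world y), tool y(=world x) per third-of-dot"); print(d[:,[1,0]].round(1).tolist())
E
```

```text
5.05 [ 0.5197 -0.0263  0.1426] yaw x 89.83 z [ 1.e-04 -0.e+00 -1.e+00] [-0.16 -0.57  2.74] 0.0005231354527445673 [ 0.45  0.17 -0.53  1.86  0.09  1.14 -0.12]
mm [27.1  5.7  0.1]
tool x(=world y), tool y(=world x) per third-of-dot
[[9.3, 0.8], [9.2, 1.8], [8.9, 2.8], [8.5, 3.7], [8.1, 4.7], [7.5, 5.5], [6.9, 6.3], [6.1, 7.0], [5.3, 7.7], [4.5, 8.2], [3.5, 8.6], [2.6, 9.0], [1.6, 9.2], [0.6, 9.3], [-0.5, 9.3], [-1.5, 9.2], [-2.5, 9.0], [-3.5, 8.7]]
```

Force is about 2.7 N, so roughly 4 mm of press. I'll stroke to dot 2.

Call:
step_arm --motion '[[[2,0.2,0],[0,0,0],-1],[[3.5,0.3,0],[0,0,0],-1],[[3.8,0.4,0],[0,0,0],-1],[[4.6,0.9,0],[0,0,0],-1],[[4.6,1.0,0],[0,0,0],-1],[[4.4,1.3,0],[0,0,0],-1],[[4.4,1.6,0],[0,0,0],-1]]'

```text
clock: 5.75
tool_pos: [0.5255, 0.0014, 0.1425]
eef_rot: [-2.225, -2.218, 0.0]
contact_force: [-0.7, -2.4, 3.2]
gripper_width: 0.0005
```

```bash
python3 go.py 0.5396 0.0249 0.1425
```

```text
5.75 [0.5255 0.0014 0.1425] yaw x 89.84 z [-1.e-04  0.e+00 -1.e+00] [-0.67 -2.44  3.16] 0.0005335202613303419 [ 0.41  0.18 -0.55  1.85  0.1   1.14 -0.18]
mm [23.5 14.   0. ]
```

Sideways drag is about 2 N, so I'll check whether the dimmer slid before going on.

```bash
cat > chk.py <<'E'
from h import *
from plant import bot
import sys
from scipy.optimize import least_squares
im=bot.capture("side"); cv2.imwrite(f"pics/side_{sys.argv[1]}.png",im)
tp=bot.capture("top"); cv2.imwrite(f"pics/top_{sys.argv[1]}.png",tp)
p=bot.camera_params("side"); a=cv2.imread("pics/side0.png")
# compare yellow-end & blue-end masks against the start
for nm,lo,hi in (("yellow",(22,110,140),(32,255,255)),("blue",(98,100,100),(115,255,255))):
    r=[]
    for q in (a,im):
        h=cv2.inRange(cv2.cvtColor(q[195:265,330:412],cv2.COLOR_BGR2HSV),lo,hi); y,x=np.nonzero(h); r.append((len(x),x.max(),y.max(),y.min(),x.mean().round(1),y.mean().round(1)))
    print(nm,r)
c=np.hstack([cv2.resize(q[185:270,325:420],(400,358),interpolation=cv2.INTER_CUBIC) for q in (a,im)])
cv2.imwrite(f"pics/cmp_{sys.argv[1]}.png",c)
E
python3 chk.py d2
```

```text
yellow [(277, np.int64(77), np.int64(22), np.int64(11), np.float64(58.0), np.float64(15.9)), (266, np.int64(77), np.int64(23), np.int64(12), np.float64(57.8), np.float64(18.1))]
blue [(241, np.int64(26), np.int64(55), np.int64(35), np.float64(18.1), np.float64(45.4)), (195, np.int64(27), np.int64(57), np.int64(39), np.float64(18.5), np.float64(49.2))]
```

View pics/cmp_d2.png

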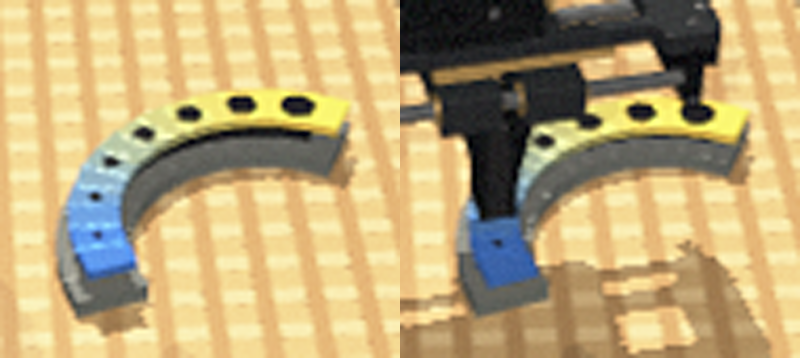

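The base corners have not moved (147,297 in the left half, 147,297 in the right) and the strip sits visibly lower. I carry on over dots 3 and 4.

Call:
step_arm --motion '[[[4.2,1.8,0],[0,0,0],-1],[[4.2,2.0,0],[0,0,0],-1],[[4.0,2.2,0],[0,0,0],-1],[[3.9,2.5,0],[0,0,0],-1],[[3.7,2.7,0],[0,0,0],-1],[[3.5,2.8,0],[0,0,0],-1]]'

```text
clock: 6.45
tool_pos: [0.5397, 0.0248, 0.1425]
eef_rot: [-2.225, -2.218, 0.0]
contact_force: [-1.0, -2.0, 3.3]
gripper_width: 0.0007
```

```bash
python3 go.py 0.5607 0.0433 0.1425
```

```text
6.45 [0.5397 0.0248 0.1425] yaw x 89.83 z [-2.e-04  1.e-04 -1.e+00] [-1.04 -2.02  3.35] 0.0006743204452025321 [ 0.37  0.22 -0.56  1.81  0.13  1.15 -0.23]
mm [18.5 21.   0. ]
```

Call:
step_arm --motion '[[[3.5,3.1,0],[0,0,0],-1],[[3.4,3.2,0],[0,0,0],-1],[[3.1,3.5,0],[0,0,0],-1],[[3.0,3.6,0],[0,0,0],-1],[[2.8,3.8,0],[0,0,0],-1],[[2.6,3.9,0],[0,0,0],-1]]'

```text
clock: 7.05
tool_pos: [0.561, 0.0431, 0.1426]
eef_rot: [-2.225, -2.218, -0.0]
contact_force: [-1.7, -1.8, 3.0]
gripper_width: 0.0003
```

```bash
python3 go.py 0.5867 0.0538 0.1425; python3 chk.py d4
```

```text
7.05 [0.561  0.0431 0.1426] yaw x 89.83 z [-0.e+00  1.e-04 -1.e+00] [-1.68 -1.78  3.01] 0.00033295198240241864 [ 0.33  0.26 -0.56  1.76  0.15  1.16 -0.28]
mm [10.8 25.7  0.1]
yellow [(277, np.int64(77), np.int64(22), np.int64(11), np.float64(58.0), np.float64(15.9)), (281, np.int64(77), np.int64(23), np.int64(12), np.float64(57.3), np.float64(17.8))]
blue [(241, np.int64(26), np.int64(55), np.int64(35), np.float64(18.1), np.float64(45.4)), (238, np.int64(27), np.int64(57), np.int64(37), np.float64(18.2), np.float64(47.5))]
```

View pics/cmp_d4.png

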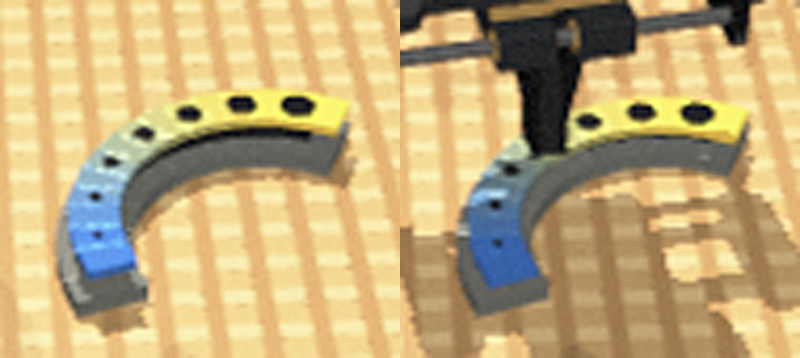

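Tips are on dot 4 (about (545,140) in the right half), the strip is down and the base unmoved. On to dot 5.

Call:
step_arm --motion '[[[2.4,4.0,0],[0,0,0],-1],[[2.2,4.1,0],[0,0,0],-1],[[1.9,4.2,0],[0,0,0],-1],[[1.7,4.3,0],[0,0,0],-1],[[1.4,4.5,0],[0,0,0],-1],[[1.2,4.5,0],[0,0,0],-1]]'

```text
clock: 7.75
tool_pos: [0.5866, 0.0537, 0.1425]
eef_rot: [-2.225, -2.218, -0.0]
contact_force: [-1.7, -1.0, 2.7]
gripper_width: 0.0004
```

```bash
python3 go.py 0.6146 0.0555 0.1425
```

```text
7.75 [0.5866 0.0537 0.1425] yaw x 89.83 z [-2.e-04  2.e-04 -1.e+00] [-1.67 -0.97  2.73] 0.0003580693346439258 [ 0.3   0.32 -0.56  1.69  0.18  1.18 -0.31]
mm [ 1.9 27.9  0. ]
```

Call:
step_arm --motion '[[[0.9,4.6,0],[0,0,0],-1],[[0.8,4.6,0],[0,0,0],-1],[[0.4,4.7,0],[0,0,0],-1],[[0.1,4.7,0],[0,0,0],-1],[[-0.1,4.7,0],[0,0,0],-1],[[-0.3,4.7,0],[0,0,0],-1]]'

```text
clock: 8.35
tool_pos: [0.6147, 0.0553, 0.1426]
eef_rot: [-2.225, -2.218, -0.0]
contact_force: [-1.6, 0.5, 3.3]
gripper_width: 0.0005
```

```bash
python3 go.py 0.6415 0.048 0.1425
```

```text
8.35 [0.6147 0.0553 0.1426] yaw x 89.83 z [-1.e-04  1.e-04 -1.e+00] [-1.57  0.53  3.28] 0.0005307266860644314 [ 0.28  0.37 -0.55  1.63  0.21  1.2  -0.32]
mm [-7.2 26.9  0.1]
```

Call:
step_arm --motion '[[[-0.6,4.6,0],[0,0,0],-1],[[-0.9,4.6,0],[0,0,0],-1],[[-1.2,4.5,0],[0,0,0],-1],[[-1.3,4.5,0],[0,0,0],-1],[[-1.6,4.4,0],[0,0,0],-1],[[-1.6,4.0,0],[0,0,0],-1],[[0,0,0],[0,0,0],-1],[[0,0,0],[0,0,0],-1]]'

```text
clock: 9.15
tool_pos: [0.6417, 0.0475, 0.1428]
eef_rot: [2.224, 2.217, 0.002]
contact_force: [2.3, -0.4, 2.3]
gripper_width: 0.0005
```

```bash
python3 go.py 0.6415 0.048 0.1425; python3 chk.py d7; python3 go.py 0.6415 0.048 0.1425
python3 - <<'E'
import cv2,numpy as np
a,b=cv2.imread("pics/top0.png"),cv2.imread("pics/top_d7.png")
cv2.imwrite("pics/topcmp.png",np.hstack([cv2.resize(q[80:310,210:430],(400,418)) for q in (a,b)]))
E
```

```text
9.15 [0.6417 0.0475 0.1428] yaw x 89.8 z [ 1.6e-03 -2.0e-04 -1.0e+00] [ 2.28 -0.37  2.32] 0.00047139157596405123 [ 0.27  0.42 -0.54  1.56  0.23  1.22 -0.31]
mm [ 0.5 -0.2  0.3]
yellow [(277, np.int64(77), np.int64(22), np.int64(11), np.float64(58.0), np.float64(15.9)), (245, np.int64(77), np.int64(23), np.int64(12), np.float64(55.9), np.float64(18.0))]
blue [(241, np.int64(26), np.int64(55), np.int64(35), np.float64(18.1), np.float64(45.4)), (240, np.int64(27), np.int64(57), np.int64(36), np.float64(18.1), np.float64(47.2))]
9.25 [0.6415 0.0476 0.1429] yaw x 89.81 z [ 1.5e-03 -2.0e-04 -1.0e+00] [ 2.46 -0.43  2.42] 0.00010453315438174179 [ 0.27  0.42 -0.54  1.56  0.23  1.22 -0.31]
mm [0.4 0.  0.4]
```

View pics/cmp_d7.png

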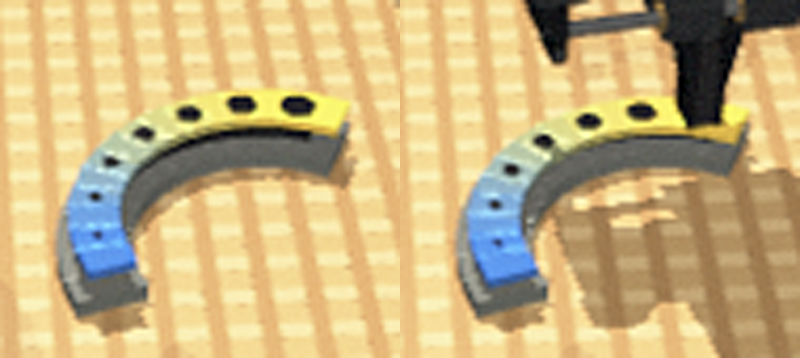

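View pics/side_d7.png

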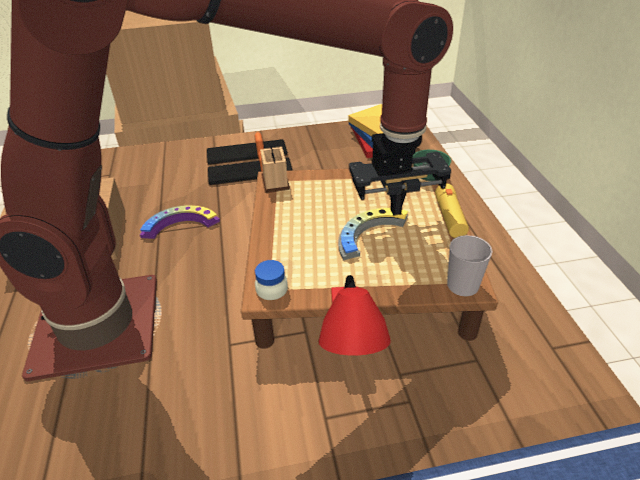

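View pics/topcmp.png

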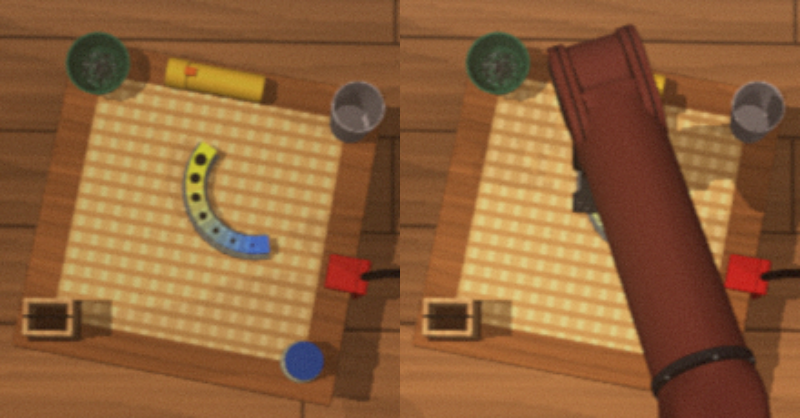

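Tips are on the largest dot (about (705,120) in the comparison's right half) and the strip is still down under about 2.4 N. The base and the other visible things are where they were, so I hand in.

```bash
python3 -c "
from plant import bot
print(bot.close_job()); o=bot.observe(); print(o['clock'],o['tool_pos'],o['contact_force'])"
```

```text
the job is handed in; nothing more can be done
None
the job is handed in; nothing more can be done
```

The stroke is finished and the job is handed in, though no verdict was reported. The closed fingertips went down on dot 1, at the blue end, and passed over dots 2 to 6 without lifting. They ended resting on dot 7, at the yellow end, after 9.25 s.

**Press:** after the press on dot 1, the tip height stayed within 0.4 mm, about 3.5 to 4 mm into the strip. The vertical force at each stop was 2.3 to 3.4 N.

**Position:** the last reading put the tips within about 0.5 mm of my dot 7 target. The total force then was about 3.5 N, including 2.5 N sideways.

**Dimmer and other things:** the side view showed the dimmer's base unmoved. The bowl, glass, holder, jar and tube looked unmoved. The tube was mostly hidden by the arm in the last top view, so I checked it only in the side view.

**Disagreement:** the wrist camera placed the dots 3 to 5 mm further along x than the top and side views, which agreed within about 1 mm. I shifted my targets 1 to 1.5 mm towards the wrist reading, well inside the 13.5 mm limit.

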